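# Seat the frit in a glass column with the push rod

## Robot

A 7-joint arm with a two-finger parallel gripper is mounted at the origin on the work surface. World frame = base frame: x ahead of the robot, y to its left, z up, the work surface at z = 0. Lengths are in m, angles in rad, forces in N, time in s.
With the tool pointing down it reaches from about 0.425 to 0.925 m from the base axis. Payload 6.8 kg.
Tool frame: the origin (TCP) lies at the very end of the fingers, on their centre line; the grasp point (between the pads) lies 19 mm behind it; z points along the fingers, y is the line along which they close (so a half turn about z gives the same grasp; the last joint's range is limited). The gripper opens to 85 mm and grips with 20 to 120 N. Pads are 22 mm wide; open, the fingers measure 114 mm over their backs; the gripper's body (76 mm by 85 mm) begins 54 mm behind the grasp point. The pads swing forward as they close: fully open they stand 13 mm farther back than shut.
Start: joints at [-1.336, 0.477, 0.022, 1.555, -0.011, 1.109, -0.083], TCP at [0.227, 0.636, 0.231] pointing down, gripper open.
Joint ranges: [-2.96, 2.96], [-0.34, 2.1], [-1.41, 1.46], [0.24, 2.44], [-1.37, 4.51], [0.17, 1.92], [-2.96, 2.96]. Speed limits (rad/s): [2.39, 2.39, 3.14, 3.14, 3.14, 3.14, 3.14].

## Interface

Orientations are given as a unit quaternion [w, x, y, z].
In Python, from station import bot gives the robot as it stands. The module is installed in compiled form; this text tells all that it offers.
- The arm moves only by the shell command python3 -m jog 'ROWS' [OPENING] [FORCE]. ROWS is JSON, a list of rows, each a list of 4 numbers: the shift along the tool's x, y, z in cm, then the turn about the tool's z in rad. In form: [[x, y, z, spin], ...]. A call has 1 to 20 rows; each row is the pose to reach, as a shift and turn from the pose commanded when the call began, along the tool's axes at that moment; what a row does not reach only later rows make up. A row lasts 1/12 s, in which the tool goes at most 41.7 mm and 7.16 degrees, less where a joint would pass 70% of its speed; a pose out of reach is approached as far as the arm can. A call with a gripper value outside its range is refused whole. OPENING is the closure, from -1 (fully open) to 1 (shut), set as the call begins (- or left out, the last holds). The fingers move at their own pace and stop on an object; FORCE is the grip in N (left out, the last holds). Time passes only in rows, so rows that repeat a pose let the fingers close. It gives the time, the measured TCP pose, the force, the opening and the grip force at its end, in the units of the state.
- bot.get_obs(): the state, without advancing time (a new reading comes with each control period).
- bot.read_camera(name): name is "scene" or "top" or "wrist"; returns a dict with "pixels" (384x512x3 uint8, red, green, blue), "depth" (384x512 float32, m along the optical axis (not along the pixel's ray), 0 where there is no reading), "fovy" (degrees; the focal length in pixels is half the picture's height over the tangent of half this angle, whatever the lens; pixels are square), "cx", "cy" (the principal point, pixels), "pose" (4x4, takes a point from camera to world coordinates). Camera axes: x right, y down, z forward; pixel columns grow to the right and rows downward; lengths in m; the calibration is good to about 2 mm. A picture is of the moment at which its call begins.
- bot.hand_in(): hands the job in; it is judged then, once.
The state is a dict: "t": time; "q": joint angles; "joint_vel": joint speeds; "joint_torque": joint torques, N m; "eef_pos": TCP position; "tool_rot": TCP orientation; "contact_force": force on the tool from outside, world axes, zero at the start; "torque": the same for the moment, N m; "gripper_width": opening from 0.0 (shut) to 1.0 (fully open); "grasp_force": force on a finger pad.
Only numpy, scipy, OpenCV 4.12 (cv2) and the standard library are available. Lean on these libraries where they do the work, as an engineer would, in place of code of your own. Each camera call takes 0.05 s, during which the arm holds its last target. There are 200 camera calls.

## Task

Seat the white plug (frit) of the lying glass column with the steel push rod: take the rod near its middle, start it a third to half way into the tube without moving the plug, and let it go; then take it again further back and push the plug on until you feel it come up against its stop. Press it there with about 14 newtons for a second, never pushing the rod against the plug or the glass harder than 25, then let go and leave the rod in place against the plug. Do not disturb the glassware and other things on the bench.

Things in the scene. Friction and masses are not known exactly. Their poses are not given: they have to be found in the camera images.
- column: Fixed clear glass tube lying level on a dark base with two grey yokes, 217 mm long. x horizontal along the bore, from the mouth to the closed end; z up; origin on the bench 100 mm behind the mouth's lip. Bore 17 mm wide, axis 85 mm above the bench; tube 27 mm outside. The mouth is a steel collar 35 mm across, 14 mm long, its hole narrowing from 27 mm at the lip to 17 mm over 8 mm.
- mouth (a point): Centre of the outer lip of the column's mouth, on the bore axis, 100 mm from the column's origin towards the mouth (-x), 85 mm above the bench; axes as column (+x goes into the bore).
- plug: White disc, 15.6 mm across, 10 mm thick, in the bore, seen through the glass. Origin at the centre of its near face, x as column. It starts 100 to 142 mm inside the lip, slides inwards with about 4 N of friction, staying where it is left, up to a clamped brass ring (its stop, slightly springy); then its near face is 148 to 170 mm inside the lip, varying and not measured: feel for it.
- rod: Loose straight steel push rod, 14 mm thick, 240 mm long, about 0.13 kg. Its rear 18 mm is a black knob 22 mm across; the front end has a 10 mm wide, 3 mm long nose. Origin on its axis at mid length; x along the rod to the nose. Starts lying level on rest, nose roughly towards the column. It has 1.5 mm play all round in the bore: let go half in, it droops about 2 to 3 degrees.
- rod_tip (a point): Centre of the rod's nose face, 120 mm ahead of the rod's origin; axes as rod.
- rest: Fixed rod holder: base plate 170 x 56 mm, 8 mm thick, with two V blocks 60 mm either side of its middle (14 mm long along the rod, tops at 53 mm). The rod lies in it along its x with the axis 50 mm above the bench; the middle 100 mm between the V blocks is free for the fingers. Origin on the bench under its middle.
- dish: Loose shallow glass dish, 90 mm across, 18 mm high; origin under its middle. To be left alone.
- jar: Loose small amber jar, 48 mm across, 50 mm high; origin under its middle. To be left alone.
- beaker: Loose glass beaker, 72 mm across, 95 mm high; origin under its middle. To be left alone.
- flask: Loose conical flask, 84 mm across, 124 mm high; origin under its middle. To be left alone.
- wash_bottle: Loose white bottle, 68 mm across, 170 mm high; origin under its middle. To be left alone.
- spatula: Loose flat steel spatula, about 165 mm long, 4 mm thick; origin under the middle of its handle, blade towards its +x. To be left alone.
- weight: Loose brass weight, 32 mm across, 30 mm high; origin under its middle. To be left alone.
Not all that is in view belongs to the job. What is shaped like the column but red is not meant. Of the things shaped like the rod, the steel one is meant.

How it is judged:
By the outcome, as a careful person would: the job done as asked, in the order asked, and still so for the second after the job is handed in, with the robot touching nothing.
It also fails if it takes over 64 s, if anything falls off the work surface, if the arm or the gripper's body presses on something with over 40 N, if the wrist force passes 120 N, or if a joint passes its speed limit or range.

## Working session

There is one attempt and no reset: what is moved stays moved. The work goes in short steps, Python scripts to look and compute and a shell command to move; the robot and the scene stay as the last step left them, time stands still between calls to the robot, and variables do not carry over. Pictures are saved under pics/ and viewed, at most 10 in all, crops included, and the job is handed in when it is done.

```bash
mkdir -p pics
cat > h.py <<'E'
import numpy as np, cv2
from station import bot
def cam(n):
    c=bot.read_camera(n); c['f']=c['pixels'].shape[0]/2/np.tan(np.radians(c['fovy'])/2); return c
def save(c,p,crop=None,s=1):
    im=c['pixels'][:,:,::-1]
    if crop: x0,y0,x1,y1=crop; im=im[y0:y1,x0:x1]
    cv2.imwrite('pics/'+p,cv2.resize(im,None,fx=s,fy=s,interpolation=cv2.INTER_CUBIC))
def ray(c,uv):
    uv=np.atleast_2d(uv).astype(float); P=np.array(c['pose'])
    d=np.c_[(uv[:,0]-c['cx'])/c['f'],(uv[:,1]-c['cy'])/c['f'],np.ones(len(uv))]@P[:3,:3].T
    return P[:3,3],d
def onplane(c,uv,z):
    o,d=ray(c,uv); return o+d*((z-o[2])/d[:,2])[:,None]
def proj(c,X):
    P=np.array(c['pose']); p=(np.atleast_2d(X)-P[:3,3])@P[:3,:3]
    return p[:,:2]/p[:,2:]*c['f']+[c['cx'],c['cy']]
def tri(c1,a,c2,b):
    o1,d1=ray(c1,a);o2,d2=ray(c2,b);d1=d1[0];d2=d2[0]
    s=np.linalg.lstsq(np.c_[d1,-d2],o2-o1,rcond=None)[0]
    A=o1+s[0]*d1;B=o2+s[1]*d2; return (A+B)/2,np.linalg.norm(A-B)
E
python3 - <<'E'
from h import *
np.set_printoptions(precision=4,suppress=True)
a=cam('scene');b=cam('top');w=cam('wrist')
im=np.vstack([np.hstack([a['pixels'],b['pixels']])])
cv2.imwrite('pics/a.png',cv2.resize(a['pixels'][:,:,::-1],(800,600)))
cv2.imwrite('pics/b.png',cv2.resize(b['pixels'][:,:,::-1],(800,600)))
for c in(a,b,w):print(c['f'],c['cx'],c['cy'],np.array(c['pose']))
print(bot.get_obs())
E
```

```text
403.3565147645776 255.83251128022624 190.55100325908967 [[ 0.5281  0.4945 -0.6903  1.2787]
 [ 0.8491 -0.2992  0.4353 -0.6049]
 [ 0.0087 -0.8161 -0.5779  0.7457]
 [ 0.      0.      0.      1.    ]]
464.29004599982164 252.07571304181525 190.06929753212503 [[-0.0268 -0.9839  0.1768  0.1985]
 [-0.9996  0.0277  0.0027 -0.0909]
 [-0.0075 -0.1767 -0.9842  1.5902]
 [ 0.      0.      0.      1.    ]]
275.5244810435499 257.8853058625352 188.37101451433455 [[ 0.3366  0.9031  0.2666  0.1578]
 [ 0.9416 -0.3222 -0.0976  0.6602]
 [-0.0022  0.2838 -0.9589  0.3737]
 [ 0.      0.      0.      1.    ]]
{'t': 0.15, 'q': array([-1.3361,  0.4776,  0.0224,  1.5562, -0.0115,  1.1093, -0.0831]), 'joint_vel': array([-0.0003, -0.0034,  0.0006, -0.0041,  0.0013,  0.0018,  0.0004]), 'joint_torque': array([  0.0024, -59.6926,   1.6099, -28.1492,   0.0126,   0.0066,
         0.    ]), 'eef_pos': array([0.2267, 0.6353, 0.2305]), 'tool_rot': array([-0.0001,  0.1705,  0.9854, -0.0007]), 'contact_force': array([0.392 , 0.1334, 0.6801]), 'torque': array([-0.0586,  0.0038, -0.0079]), 'grasp_force': 0.0, 'gripper_width': 1.0031694117073122}
```

View pics/a.png

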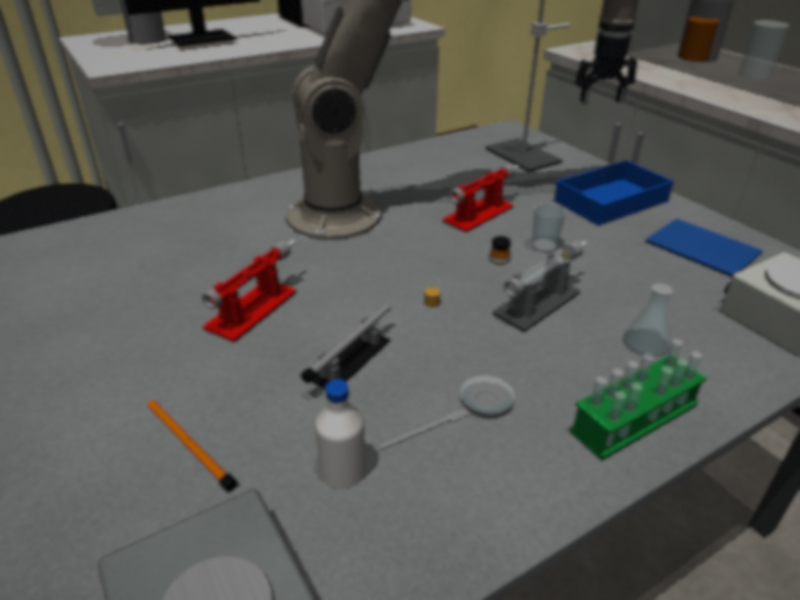

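View pics/b.png

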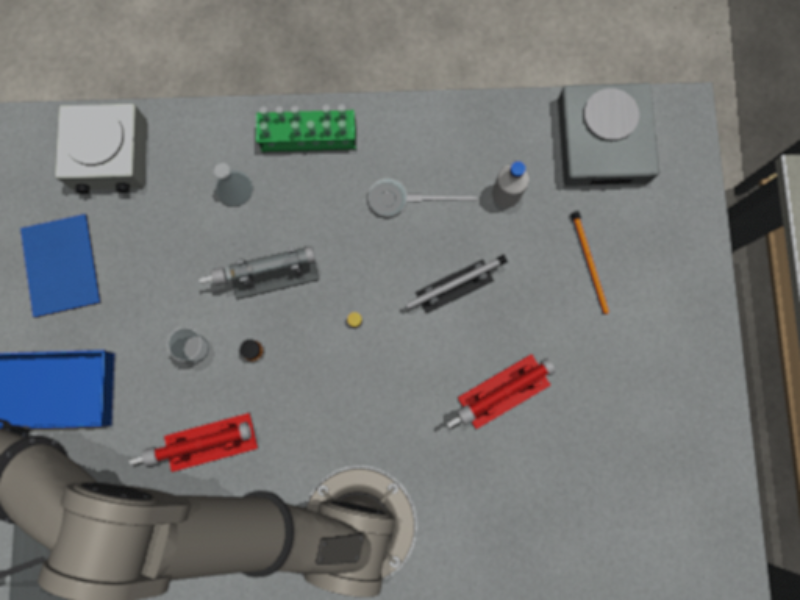

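The scene picture shows the steel rod on its black rest at about (350,350), the grey-based column at (540,290) with its mouth towards the rod, two red columns at (255,290) and (480,200), and an orange rod at (190,440). In the top picture, the rod candidates are steel (455,285) and orange (590,265). The column candidates are grey (270,272), red (505,390) and red (205,440). I choose the steel rod and the grey column, and check them in one crop.

Run:
```python
from h import *
b=cam('top');save(b,'c.png',(120,145,335,215),3.7)
```

```text
(no output)
```

View pics/c.png

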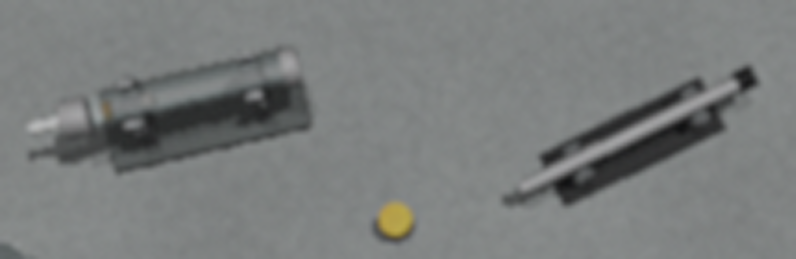

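The crop confirms both. The bare steel rod has its black knob at crop (745,77) and nose at (507,198). The clear column has its steel collar (mouth) at (290,62), the white plug at about (145,98) and the brass ring at about (105,108).

Run:
```python
from h import *
np.set_printoptions(precision=4,suppress=True)
a=cam('scene');b=cam('top')
C=lambda x,y:(120+x/3.7,145+y/3.7); S=lambda x,y:(x/1.5625,y/1.5625)
for n,t,s,z in[('nose',C(505,199),S(390,309),.05),('knob',C(752,76),S(306,378),.05),('mouth',C(299,62),S(500,288),.085)]:
    print(n,tri(b,t,a,s),onplane(b,t,z),onplane(a,s,z))
for n,t,z in[('ring',C(105,108),.085),('plug',C(145,97),.085),('weight',C(395,218),.03),('jar',S(251,350),.05),('beaker',S(195,348),.095),('flask',S(222,172),.124),('bottle',S(517,168),.17),('dish',S(387,198),.018),('spat',S(475,198),.01)]: print(n,onplane(b,t,z))
```

```text
nose (array([ 0.4477, -0.1017,  0.0314]), np.float64(0.0017512283238887004)) [[ 0.4451 -0.1008  0.05  ]] [[ 0.469  -0.1156  0.05  ]]
knob (array([ 0.5548, -0.3294,  0.0462]), np.float64(0.004279291095548632)) [[ 0.5531 -0.3308  0.05  ]] [[ 0.5597 -0.329   0.05  ]]
mouth (array([0.5643, 0.0745, 0.0874]), np.float64(0.01579881712238816)) [[0.5696 0.0814 0.085 ]] [[0.5593 0.0688 0.085 ]]
ring [[0.5322 0.2558 0.085 ]]
plug [[0.5413 0.22   0.085 ]]
weight [[0.4335 0.0006 0.03  ]]
jar [[0.369  0.2208 0.05  ]]
beaker [[0.3714 0.3279 0.095 ]]
flask [[0.7417 0.2706 0.124 ]]
bottle [[ 0.7154 -0.3468  0.17  ]]
dish [[ 0.7084 -0.0772  0.018 ]]
spat [[ 0.7052 -0.2766  0.01  ]]
```

```bash
R='[-48.4,-39.5,0,0.79]'; python3 -m jog '[[-48.4,-39.5,0,0.79],[-48.4,-39.5,0,0.79],[-48.4,-39.5,0,0.79],[-48.4,-39.5,0,0.79],[-48.4,-39.5,0,0.79],[-48.4,-39.5,0,0.79],[-48.4,-39.5,0,0.79],[-48.4,-39.5,0,0.79],[-48.4,-39.5,0,0.79],[-48.4,-39.5,0,0.79],[-48.4,-39.5,0,0.79],[-48.4,-39.5,0,0.79],[-48.4,-39.5,0,0.79],[-48.4,-39.5,0,0.79],[-48.4,-39.5,0,0.79],[-48.4,-39.5,0,0.79],[-48.4,-39.5,0,0.79],[-48.4,-39.5,0,0.79],[-48.4,-39.5,0,0.79],[-48.4,-39.5,0,0.79]]' -1
python3 - <<'E'
from h import *
np.set_printoptions(precision=4,suppress=True)
w=cam('wrist');save(w,'d.png',None,1.5625);print(bot.get_obs()['q'],np.array(w['pose']))
import pickle;pickle.dump(w,open('w1.pkl','wb'))
E
```

```text
t: 1.97
eef_pos: [0.5493, 0.1029, 0.2312]
tool_rot: [-0.0, 0.535, 0.845, 0.0]
contact_force: [0.2, 0.4, 0.8]
gripper_width: 1.004
grasp_force: 0.0
[-0.6437  0.2997  0.4289  1.8599 -0.1459  1.0127  0.2868] [[ 0.9045  0.4093  0.1195  0.5178]
 [ 0.4264 -0.8671 -0.2575  0.1688]
 [-0.0017  0.2838 -0.9589  0.3746]
 [ 0.      0.      0.      1.    ]]
```

View pics/d.png

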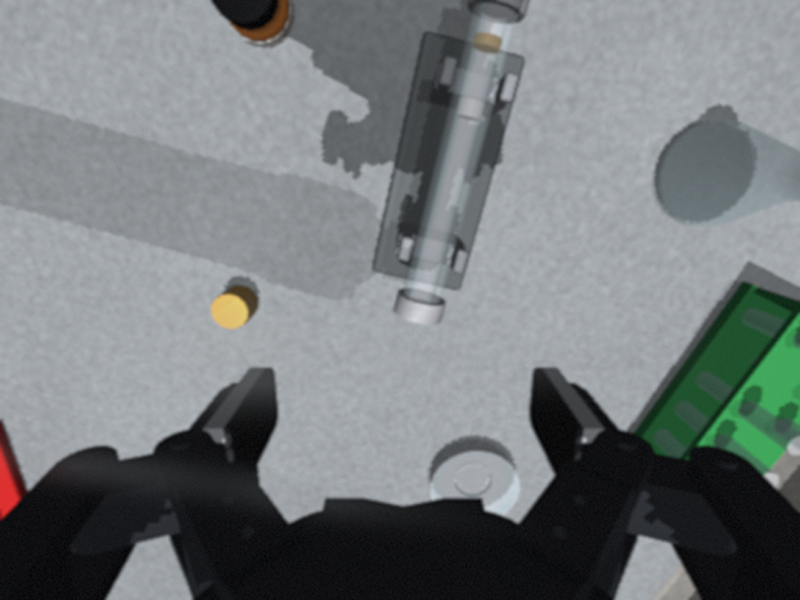

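The picture shows the grey column lying up the middle. The mouth collar is centred near (418,305), the plug near (470,108) and the brass ring near (488,42). Next I go over the rod.

```bash
python3 -m jog '[[-30.6,-18.1,0,0],[-30.6,-18.1,0,0],[-30.6,-18.1,0,0],[-30.6,-18.1,0,0],[-30.6,-18.1,0,0],[-30.6,-18.1,0,0],[-30.6,-18.1,0,0],[-30.6,-18.1,0,0],[-30.6,-18.1,0,0],[-30.6,-18.1,0,0],[-30.6,-18.1,0,0],[-30.6,-18.1,0,0]]'
python3 - <<'E'
from h import *
np.set_printoptions(precision=4,suppress=True)
w=cam('wrist');save(w,'e.png',None,1.5625);print(np.array(w['pose']))
import pickle;pickle.dump(w,open('w2.pkl','wb'))
w1=pickle.load(open('w1.pkl','rb'))
u=np.array(np.meshgrid(np.arange(512),np.arange(384))).reshape(2,-1).T
def cloud(c):
    o,d=ray(c,u);D=c['depth'].reshape(-1,1);P=o+d*D;return P[D[:,0]>0]
for nm,c in(('w1',w1),('w2',w)):
    P=cloud(c)
    for n,ctr,r,lo,hi in(('col',(.563,.085),.05,.09,.11),('rod',(.5,-.215),.125,.046,.064),('bench',(.45,0.07),.05,-.02,.02)):
        s=P[(np.hypot(P[:,0]-ctr[0],P[:,1]-ctr[1])<r)&(P[:,2]>lo)&(P[:,2]<hi)]
        if len(s)<15: print(nm,n,len(s));continue
        m=s.mean(0);U=np.linalg.svd(s-m)[2][0];print(nm,n,len(s),m,'dir',np.degrees(np.arctan2(U[1],U[0]))%180,'z',np.percentile(s[:,2],[5,50,95]),'ext',np.percentile((s-m)@U,[0.5,99.5]))
E
```

```text
t: 3.02
eef_pos: [0.5163, -0.251, 0.231]
tool_rot: [-0.0, 0.536, 0.844, 0.0]
contact_force: [0.8, 1.0, -0.3]
gripper_width: 1.002
grasp_force: 0.0
[[ 0.9049  0.4084  0.1196  0.4849]
 [ 0.4256 -0.8676 -0.2571 -0.1851]
 [-0.0012  0.2835 -0.959   0.3745]
 [ 0.      0.      0.      1.    ]]
w1 col 1474 [0.5616 0.1086 0.0969] dir 103.85347531821552 z [0.0909 0.0975 0.1026] ext [-0.0258  0.0278]
w1 rod 0
w1 bench 4202 [0.4494 0.0713 0.0009] dir 21.56529204875931 z [-0.0003  0.0009  0.0022] ext [-0.048   0.0483]
w2 col 0
w2 rod 2987 [ 0.5012 -0.2151  0.0556] dir 114.52897595438077 z [0.0502 0.0562 0.0588] ext [-0.1085  0.1227]
w2 bench 0
```

View pics/e.png

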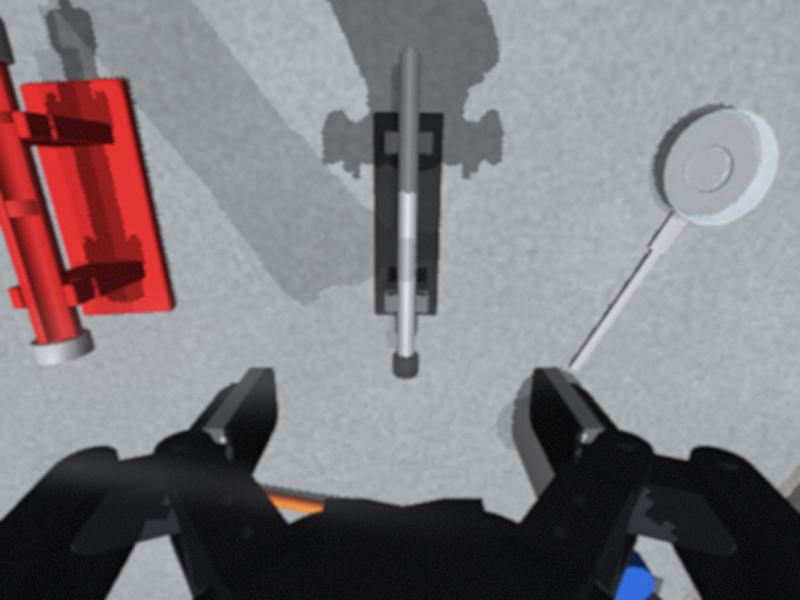

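The rod is seen end to end in its rest: nose at (409,45), knob end at (405,378), rest base in dark grey around it. Fingers clear; dish and spatula lie to the right.

Run:
```python
from h import *
np.set_printoptions(precision=4,suppress=True)
import pickle;w1=pickle.load(open('w1.pkl','rb'));w2=pickle.load(open('w2.pkl','rb'));b=cam('top')
k=1.5625
n=onplane(w2,[409/k,46/k],.05)[0];t=onplane(w2,[405/k,372/k],.05)[0]
print('nose',n,'tail',t,'L',np.linalg.norm(n-t),'ang',np.degrees(np.arctan2(*(n-t)[1::-1])),'mid',(n+t)/2)
C=lambda x,y:(120+x/3.7,145+y/3.7)
print('tri',tri(w2,[409/k,46/k],b,C(507,199)),tri(w2,[405/k,372/k],b,C(752,76)))
# rod edge rows
g=w2['pixels'].astype(int).sum(2)
for r in(70,110,150,170,190,215):
    x=g[r,225:300]; print(r,[int(v) for v in x[20:50]])
P0,d=ray(w1,np.array(np.meshgrid(np.arange(512),np.arange(384))).reshape(2,-1).T);D=w1['depth'].reshape(-1,1);P=P0+d*D
# collar ridge: points higher than tube top
s=P[(np.hypot(P[:,0]-.567,P[:,1]-.085)<.035)&(P[:,2]>.088)&(P[:,2]<.11)]
th=np.radians(102.5);ax=np.array([np.cos(th),np.sin(th)]);nn=np.array([-ax[1],ax[0]])
a=(s[:,:2]-[.567,.085])@ax;l=(s[:,:2]-[.567,.085])@nn
for lo in np.arange(-.02,.04,.004):
    m=(a>lo)&(a<=lo+.004)
    if m.sum()>5:print(round(lo,3),m.sum(),'lat',l[m].min(),l[m].max(),'z',s[m,2].max())
save(w1,'f.png',(235,20,345,220),2.9)
```

```text
nose [ 0.455  -0.1131  0.05  ] tail [ 0.5555 -0.3323  0.05  ] L 0.24112162724996197 ang 114.6268003156272 mid [ 0.5052 -0.2227  0.05  ]
tri (array([ 0.4515, -0.1033,  0.0078]), np.float64(0.0010572343256868716)) (array([ 0.5534, -0.3303,  0.054 ]), np.float64(0.0023237928807383085))
70 [309, 315, 314, 314, 288, 270, 247, 245, 245, 243, 250, 277, 308, 330, 359, 387, 415, 412, 382, 354, 342, 317, 297, 303, 323, 316, 320, 327, 330, 330]
110 [163, 168, 166, 166, 172, 162, 153, 142, 143, 167, 225, 285, 320, 340, 372, 396, 415, 391, 371, 347, 330, 282, 219, 166, 155, 164, 166, 162, 167, 173]
150 [150, 151, 146, 157, 148, 153, 155, 146, 160, 242, 360, 458, 521, 583, 645, 676, 664, 608, 554, 515, 437, 316, 190, 145, 148, 144, 149, 150, 151, 145]
170 [163, 159, 158, 136, 132, 117, 123, 134, 163, 247, 347, 429, 478, 529, 574, 592, 563, 512, 473, 443, 393, 304, 205, 161, 155, 162, 155, 156, 166, 177]
190 [235, 318, 373, 379, 370, 366, 376, 385, 377, 385, 422, 487, 543, 612, 657, 664, 629, 573, 525, 460, 384, 358, 370, 375, 363, 362, 365, 365, 319, 259]
215 [503, 493, 470, 465, 463, 462, 464, 45
[... 188 characters left out ...]
59
0.0 114 lat -0.017155735275771782 0.016552595685234112 z 0.1042546447647767
0.004 111 lat -0.017763740916162413 0.01647628103440043 z 0.10415143691978629
0.008 149 lat -0.017546768672655182 0.01621630512330322 z 0.10367592116937274
0.012 88 lat -0.013106988908507427 0.012204561594620725 z 0.09997480197826314
0.016 84 lat -0.013336764893189254 0.01214637390779059 z 0.09991418889095938
0.02 90 lat -0.013232577826502567 0.011813618929700292 z 0.10044719001666874
0.024 94 lat -0.013554855458636505 0.012227941336059985 z 0.10006694395039495
0.028 89 lat -0.013390128223308413 0.011724922410369213 z 0.10005304062432391
0.032 50 lat -0.011104340011196409 0.011325596271921453 z 0.09995243112758984
```

View pics/f.png

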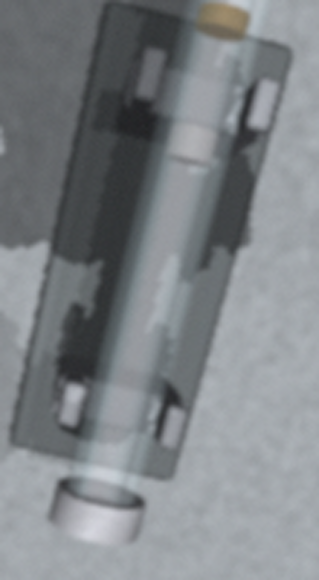

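```bash
python3 -m jog '[[3.1,0.2,0,0.01],[3.1,0.2,4,0.01],[3.1,0.2,8,0.01],[3.1,0.2,12,0.01],[3.1,0.2,15,0.01],[3.1,0.2,17,0.01],[3.1,0.2,18.5,0.01],[3.1,0.2,19.9,0.01],[3.1,0.2,19.9,0.01],[3.1,0.2,19.9,0.01]]' -1
python3 - <<'E'
from h import *
np.set_printoptions(precision=4,suppress=True)
import pickle;w1=pickle.load(open('w1.pkl','rb'));w=cam('wrist')
P0,d=ray(w1,np.array(np.meshgrid(np.arange(512),np.arange(384))).reshape(2,-1).T);D=w1['depth'].reshape(-1,1);P=P0+d*D
th=np.radians(102.5);ax=np.array([np.cos(th),np.sin(th)]);nn=np.array([-ax[1],ax[0]])
L=np.array([.5684,.0817]);a=(P[:,:2]-L)@ax;l=(P[:,:2]-L)@nn
A=[];M=[]
for lo in np.arange(.015,.2,.005):
    m=(a>lo)&(a<lo+.005)&(abs(l)<.016)&(P[:,2]>.09)&(P[:,2]<.108)
    if m.sum()>30: A.append(lo+.0025);M.append((l[m].min()+l[m].max())/2)
p=np.polyfit(A,M,1);print(len(A),A[-1],p,'ang',102.5+np.degrees(p[0]))
for n,x,y in(('plugnear',192,158),('ringnear',222,38),('lip bottom',95,540)):
    X=onplane(w1,[235+x/2.9,20+y/2.9],.085)[0];print(n,X,(X[:2]-L)@ax,(X[:2]-L)@nn)
save(w,'g.png',None,1.2)
E
```

```text
t: 3.95
eef_pos: [0.5045, -0.2225, 0.032]
tool_rot: [-0.001, 0.54, 0.842, 0.0]
contact_force: [-0.2, -0.3, 0.4]
gripper_width: 1.0
grasp_force: 0.0
36 0.19250000000000006 [-0.0049  0.    ] ang 102.22067506552597
plugnear [0.5427 0.214  0.085 ] 0.13474091035749006 -0.0035222192339650696
ringnear [0.5346 0.2501 0.085 ] 0.1717451625839443 -0.003462583874744511
lip bottom [0.5727 0.077  0.085 ] -0.005551914405960753 -0.003184470245109528
```

View pics/g.png

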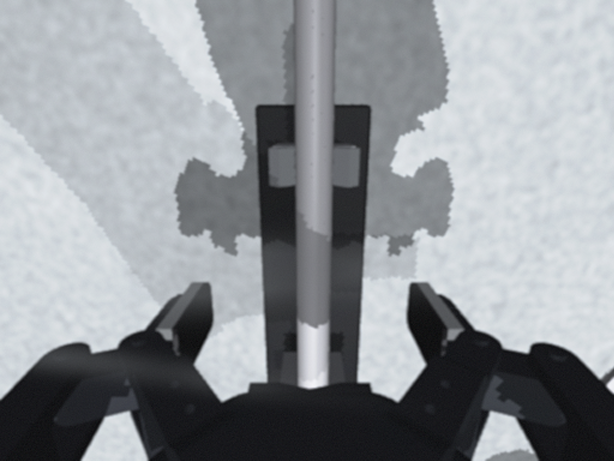

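The open fingers straddle the rod (x≈314) between the V blocks, centred near x≈309. I close on it.

```bash
python3 -m jog '[[0,0,0,0],[0,0,0,0],[0,0,0,0],[0,0,0,0],[0,0,0,0],[0,0,0,0],[0,0,0,0],[0,0,0,0],[0,0,0,0],[0,0,0,0]]' 1 50
python3 - <<'E'
from h import *
np.set_printoptions(precision=4,suppress=True)
import pickle;w1=pickle.load(open('w1.pkl','rb'))
g=w1['pixels'].astype(int).sum(2)
for r in(190,196,201): print(r,[int(v) for v in g[r,245:295]]); print([int(1000*v) for v in w1['depth'][r,245:295]])
E
```

```text
t: 4.83
eef_pos: [0.5065, -0.2233, 0.0329]
tool_rot: [0.001, 0.54, 0.841, 0.001]
contact_force: [3.8, 1.8, 2.6]
gripper_width: 0.148
grasp_force: 48.7
190 [499, 499, 488, 482, 479, 490, 505, 495, 415, 306, 296, 320, 332, 325, 292, 279, 303, 353, 392, 419, 443, 460, 466, 475, 479, 487, 490, 489, 477, 458, 434, 396, 367, 360, 357, 353, 360, 390, 435, 476, 495, 495, 504, 512, 506, 500, 498, 497, 500, 512]
[391, 390, 390, 391, 390, 390, 391, 391, 299, 297, 293, 292, 289, 289, 290, 291, 290, 290, 290, 291, 289, 287, 288, 286, 288, 287, 286, 287, 288, 287, 288, 288, 290, 290, 291, 293, 296, 390, 391, 391, 390, 390, 389, 390, 388, 389, 391, 389, 390, 391]
196 [494, 500, 500, 504, 505, 491, 444, 364, 320, 354, 389, 420, 444, 473, 491, 514, 530, 543, 550, 566, 584, 597, 602, 612, 618, 622, 623, 616, 605, 582, 559, 537, 526, 511, 496, 468, 454, 420, 399, 408, 454, 493, 497, 499, 503, 502, 500, 505, 510, 508]
[393, 391, 392, 393, 393, 392, 393, 300, 296, 294, 293, 292, 292, 290, 288, 289, 288, 286, 289, 286, 286, 284, 286, 285, 285, 285, 286, 285, 285, 286, 287, 287, 288, 288, 287, 290, 291, 292, 293, 391, 392, 393, 393, 392, 394, 392, 392, 392, 394, 393]
201 [505, 502, 501, 503, 503, 507, 495, 484, 461, 453, 454, 471, 486, 513, 531, 546, 558, 573, 590, 604, 622, 631, 637, 633, 632, 622, 612, 606, 586, 576, 558, 545, 529, 517, 491, 454, 413, 387, 412, 454, 487, 498, 504, 508, 514, 505, 510, 499, 501, 498]
[395, 395, 396, 394, 395, 395, 395, 393, 294, 294, 294, 292, 290, 289, 289, 289, 288, 289, 287, 288, 287, 288, 286, 286, 287, 287, 286, 287, 287, 288, 290, 289, 288, 291, 291, 293, 294, 298, 394, 395, 396, 395, 394, 394, 394, 393, 395, 395, 396, 395]
```

Gripped (pad force 49 N). Before the insertion I fit the column axis better and lift clear of the rest.

```bash
python3 -m jog '[[0,0,-1,0],[0,0,-2,0],[0,0,-4,0],[0,0,-6.5,0],[0,0,-6.5,0],[0,0,-6.5,0]]'
python3 - <<'E'
from h import *
from scipy.optimize import least_squares
np.set_printoptions(precision=4,suppress=True)
import pickle;w1=pickle.load(open('w1.pkl','rb'))
P0,d=ray(w1,np.array(np.meshgrid(np.arange(512),np.arange(384))).reshape(2,-1).T);D=w1['depth'].reshape(-1,1);P=P0+d*D
L=np.array([.5684,.0817])
th=np.radians(102.3);ax=np.array([np.cos(th),np.sin(th)]);nn=np.array([-ax[1],ax[0]])
a=(P[:,:2]-L)@ax;l=(P[:,:2]-L)@nn
base=(abs(l)<.02)&(P[:,2]>.088)&(P[:,2]<.108)
m1=base&(a>.001)&(a<.0125);m2=base&(a>.018)&(a<.16)
def f(p,r1=.0175,r2=.0135):
    out=[]
    for m,r in((m1,r1),(m2,r2)): out.append(np.hypot(l[m]-p[0]-p[1]*a[m],P[m,2]-p[2]-p[3]*a[m])-r)
    return np.concatenate(out)
r=least_squares(f,[0,0,.085,0],loss='soft_l1',f_scale=.001);p=r.x;print(p,m1.sum(),m2.sum(),np.sqrt(np.mean(r.fun**2)),'ang',102.3+np.degrees(p[1]),'lip',L+nn*p[0])
print('a range collar',np.percentile(a[base&(P[:,2]>.1)&(a<.016)],[0,2,98,100]))
w=cam('wrist');save(w,'h.png',None,1.2);pickle.dump(w,open('w3.pkl','wb'));o=bot.get_obs();print(o['eef_pos'],o['tool_rot'],o['contact_force'],o['torque'])
E
```

```text
t: 5.33
eef_pos: [0.5047, -0.2247, 0.0988]
tool_rot: [0.001, 0.541, 0.841, 0.0]
contact_force: [-0.7, 0.7, -2.0]
gripper_width: 0.138
grasp_force: 48.8
[-0.0001 -0.0047  0.0854  0.0006] 327 4159 0.0015081214401519332 ang 102.02861502576044 lip [0.5685 0.0817]
a range collar [-0.0002  0.0003  0.0142  0.015 ]
[ 0.504  -0.2241  0.0977] [0.0001 0.541  0.841  0.    ] [ 0.5372  0.0466 -1.892 ] [ 0.0268 -0.0051 -0.0389]
```

View pics/h.png

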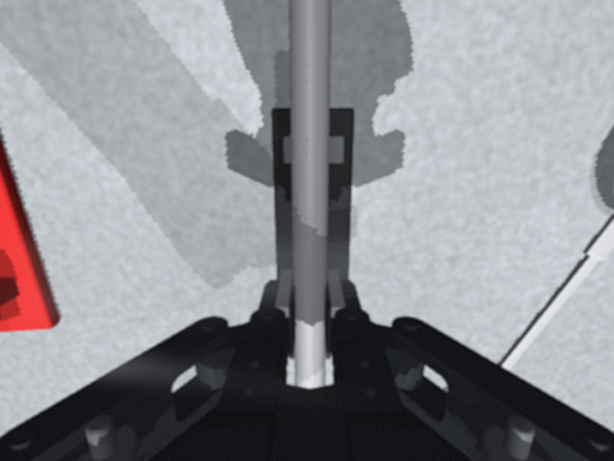

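The rod is held level-looking between the closed fingers, running up the picture at x≈310, clear of the rest. I fit its axis with the same camera.

```bash
cat > rodfit.py <<'E'
from h import *
from scipy.optimize import least_squares
np.set_printoptions(precision=4,suppress=True)
def rodfit(w,o,amax=.11,amin=.03):
    q=o['tool_rot'];th=2*np.arctan2(q[2],q[1]);T=o['eef_pos']
    ax=np.array([np.cos(th),np.sin(th)]);nn=np.array([-ax[1],ax[0]])  # tool x ; nn = tool -y
    P0,d=ray(w,np.array(np.meshgrid(np.arange(512),np.arange(384))).reshape(2,-1).T);P=P0+d*w['depth'].reshape(-1,1)
    a=(P[:,:2]-T[:2])@ax;l=(P[:,:2]-T[:2])@nn;z=P[:,2]-T[2]
    m=(abs(l)<.012)&(a>amin)&(a<amax)&(z>.008)&(z<.04)
    f=lambda p:np.hypot(l[m]-p[0]-p[1]*a[m],z[m]-p[2]-p[3]*a[m])-.007
    r=least_squares(f,[0,0,.019,0],loss='soft_l1',f_scale=.001);p=r.x
    print('tool x ang',np.degrees(th),'rod: left off',p[0],'yaw deg',np.degrees(p[1]),'z off',p[2],'pitch deg',np.degrees(p[3]),m.sum(),'rod z',T[2]+p[2])
    return T,th,p
E
python3 - <<'E'
from rodfit import *
import pickle;w=pickle.load(open('w3.pkl','rb'));o=bot.get_obs()
T,th,p=rodfit(w,o)
b=cam('top');a=cam('scene')
cv2.imwrite('pics/i.png',np.vstack([cv2.resize(b['pixels'][140:220,120:330,::-1],None,fx=3.5,fy=3.5),cv2.resize(a['pixels'][130:240,150:360,::-1],None,fx=2.6,fy=2.6)[:, :735] if False else cv2.resize(a['pixels'][120:220,170:380,::-1],(735,300))]))
E
```

```text
tool x ang 114.492863135727 rod: left off 0.0005055645045727957 yaw deg -0.12948894657284554 z off 0.01878953063642109 pitch deg 0.07157059565871542 6401 rod z 0.11646308355720904
```

```bash
python3 -m jog '[[1.5,2,0,0.03],[3.8,5.4,0,0.08],[6.2,8.8,0,0.13],[8.6,12.2,0,0.18],[10.3,14.6,0,0.216],[10.9,15.4,0,0.216],[10.9,15.4,0,0.216],[10.9,15.4,0.8,0.216],[10.9,15.4,1.8,0.216],[10.9,15.4,2.7,0.216],[10.9,15.4,3.1,0.216],[10.9,15.4,3.1,0.216],[10.9,15.4,3.1,0.216],[10.9,15.4,3.1,0.216]]'
python3 - <<'E'
from rodfit import *
import pickle
w=cam('wrist');o=bot.get_obs();T,th,p=rodfit(w,o);print(T,o['contact_force'],o['t'])
P0,d=ray(w,np.array(np.meshgrid(np.arange(512),np.arange(384))).reshape(2,-1).T)
ang=th+p[1];u=np.array([np.cos(ang),np.sin(ang)]);n=np.array([-u[1],u[0]])
L=np.array([.5685,.0817]);c=np.radians(102.);cu=np.array([np.cos(c),np.sin(c)]);cn=np.array([-cu[1],cu[0]])
mid=T[:2]+n*p[0];tip=mid+.121*u
print('tip rel lip (along,left)',(tip-L)@cu,(tip-L)@cn,'mid left',(mid-L)@cn,'yaw err',np.degrees(ang)-102,'zrod',T[2]+p[2]+p[3]*.121)
b=cam('top')
cv2.imwrite('pics/i.png',cv2.resize(b['pixels'][140:220,110:290,::-1],None,fx=4.4,fy=4.4,interpolation=cv2.INTER_CUBIC))
E
```

```text
t: 6.65
eef_pos: [0.5994, -0.0614, 0.0665]
tool_rot: [0.0, 0.629, 0.778, 0.0]
contact_force: [0.9, 0.1, -2.0]
gripper_width: 0.14
grasp_force: 48.9
tool x ang 102.11981968057363 rod: left off 0.0012485049183688472 yaw deg -0.15815600936877322 z off 0.017470515371042848 pitch deg 0.1485910261096587 6398 rod z 0.08412679842112525
[ 0.5996 -0.0612  0.0667] [-0.2363 -0.8856 -0.4985] 6.7
tip rel lip (along,left) -0.025260013397500784 0.0004430956692394652 mid left 0.0005240561776315121 yaw err -0.03833632879515392 zrod 0.08444060014111343
```

View pics/i.png

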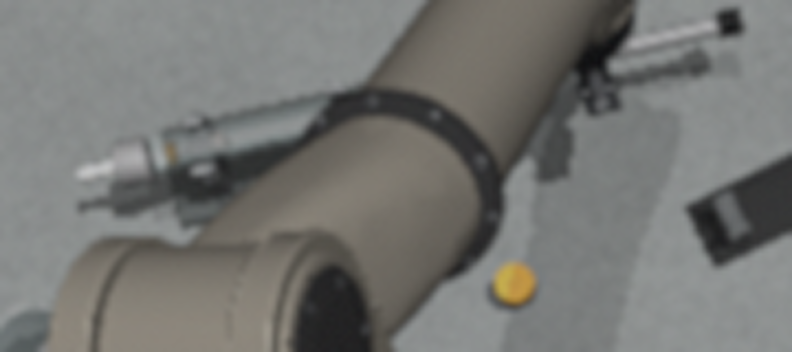

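The arm hides the mouth from the top camera, but the rod and column are visible in line. The fit puts the tip 25 mm short of the lip, within 0.5 mm sideways and 1 mm in height. I start in gently.

```bash
python3 -m jog '[[0.5,0.04,-0.05,0],[1.2,0.04,-0.05,0],[1.8,0.04,-0.05,0],[2.3,0.04,-0.05,0],[2.6,0.04,-0.05,0],[2.9,0.04,-0.05,0],[3.2,0.04,-0.05,0],[3.5,0.04,-0.05,0],[3.8,0.04,-0.05,0],[4.1,0.04,-0.05,0],[4.1,0.04,-0.05,0]]'
```

```text
t: 7.67
eef_pos: [0.591, -0.0198, 0.0667]
tool_rot: [-0.0, 0.628, 0.778, 0.0]
contact_force: [-0.6, -0.1, -2.5]
gripper_width: 0.143
grasp_force: 48.9
```

```bash
python3 -m jog '[[0.4,0,0,0],[0.9,0,0,0],[1.4,0,0,0],[1.9,0,0,0],[2.4,0,0,0],[2.9,0,0,0],[3.4,0,0,0],[3.4,0,0,0]]'; python3 -m jog '[[0.5,0,0,0],[1.0,0,0,0],[1.5,0,0,0],[2.0,0,0,0],[2.5,0,0,0],[3.0,0,0,0],[3.2,0,0,0],[3.2,0,0,0],[3.2,0,0,0]]'
python3 - <<'E'
from rodfit import *
w=cam('wrist');o=bot.get_obs();print(o['contact_force'],o['torque'],o['eef_pos'],o['t']);save(w,'j.png',None,1.3)
E
```

```text
t: 8.33
eef_pos: [0.5837, 0.0143, 0.0667]
tool_rot: [-0.0, 0.628, 0.778, 0.0]
contact_force: [0.3, 1.0, -1.6]
gripper_width: 0.143
grasp_force: 48.9
t: 9.08
eef_pos: [0.5772, 0.0439, 0.0668]
tool_rot: [0.0, 0.628, 0.778, -0.0]
contact_force: [-0.1, -0.8, -0.9]
gripper_width: 0.14
grasp_force: 48.9
[ 0.3598 -0.2915 -1.6705] [0.0136 0.0257 0.0064] [0.5773 0.0436 0.0668] 9.1333
```

View pics/j.png

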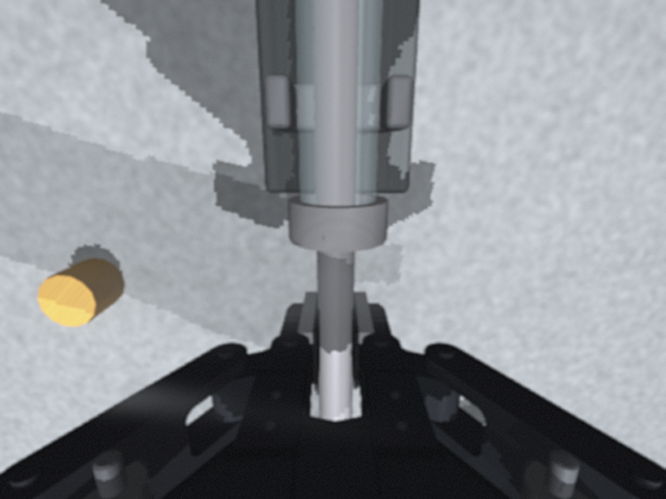

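The rod is in the tube: collar at (338,222) with the rod through it and fingers well clear behind. The tip is about 82 mm in (38 %), with no axial force. I let go, slide back along the rod and look at the droop.

```bash
python3 -m jog '[[0,0,0,0],[0,0,0,0],[0,0,0,0],[0,0,0,0],[0,0,0,0],[0,0,0,0]]' -0.3; python3 -m jog '[[-1,0,0,0],[-3,0,0.1,0],[-5,0,0.3,0],[-7,0,0.4,0],[-7.7,0,0.5,0],[-7.7,0,0.5,0],[-7.7,0,0.5,0],[-7.7,0,0.5,0]]'
python3 - <<'E'
from rodfit import *
w=cam('wrist');o=bot.get_obs();print(o['contact_force'],o['eef_pos'],o['t'])
rodfit(w,o,.10,.03);save(w,'k.png',None,1.3)
E
```

```text
t: 9.63
eef_pos: [0.5773, 0.0438, 0.0669]
tool_rot: [0.0, 0.628, 0.778, 0.0]
contact_force: [1.0, 0.1, -0.4]
gripper_width: 0.651
grasp_force: 0.0
t: 10.3
eef_pos: [0.5933, -0.03, 0.0616]
tool_rot: [-0.0, 0.628, 0.778, 0.0]
contact_force: [0.3, 1.1, 0.1]
gripper_width: 0.647
grasp_force: 0.0
[ 0.069   0.0694 -0.4986] [ 0.5933 -0.0297  0.0617] 10.35
tool x ang 102.25436555328223 rod: left off 0.0008684402691963464 yaw deg -0.5519030601771674 z off 0.016370623101112154 pitch deg 2.8123555374414306 5504 rod z 0.07802915639804603
```

View pics/k.png

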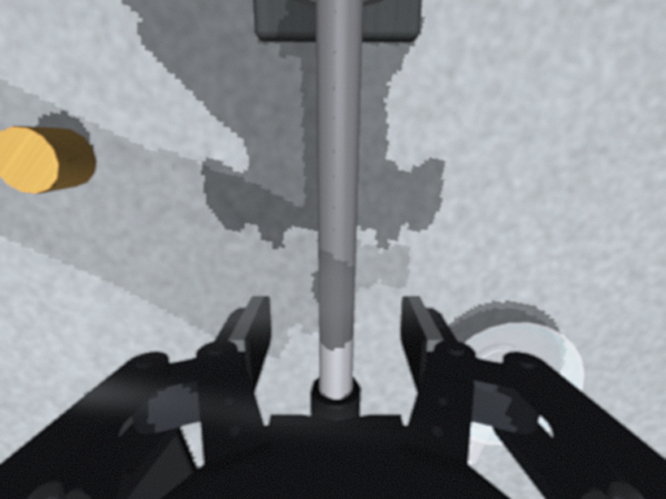

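The rod droops 2.8° as expected and lies midway between the open fingers, with the knob at (336,395) behind the pads. I close gently, lift it level, then firm up the grip.

```bash
python3 -m jog '[[0,-0.03,0.25,0],[0,-0.03,0.25,0],[0,-0.03,0.25,0],[0,-0.03,0.25,0],[0,-0.03,0.25,0],[0,-0.03,0.25,0],[0,-0.03,0.25,0],[0,-0.03,0.25,0]]' 1 25; python3 -m jog '[[0,0,-0.15,0],[0,0,-0.3,0],[0,0,-0.45,0],[0,0,-0.6,0],[0,0,-0.7,0],[0,0,-0.7,0],[0,0,-0.7,0]]'
python3 - <<'E'
from rodfit import *
w=cam('wrist');o=bot.get_obs();print(o['contact_force'],o['torque'],o['eef_pos'],o['t'])
rodfit(w,o,.10,.03)
E
```

```text
t: 11.02
eef_pos: [0.5931, -0.0313, 0.0593]
tool_rot: [-0.0, 0.628, 0.778, 0.0]
contact_force: [0.2, 1.4, -0.6]
gripper_width: 0.156
grasp_force: 25.1
t: 11.6
eef_pos: [0.5932, -0.0316, 0.0663]
tool_rot: [0.0, 0.628, 0.778, 0.0]
contact_force: [-0.1, -0.1, -2.5]
gripper_width: 0.155
grasp_force: 24.8
[-0.0275 -0.1712 -1.7932] [-0.2529 -0.0569 -0.03  ] [ 0.5931 -0.0315  0.0663] 11.65
tool x ang 102.14176440615464 rod: left off 0.0009621134853822408 yaw deg -0.3072602186831546 z off 0.018719827065502456 pitch deg 0.7145160128011477 5501 rod z 0.08501631322000895
```

```bash
python3 -m jog '[[0,0,0,0],[0,0,0,0],[0.3,0,0,0],[0.7,0,0,0],[1.1,0,0,0],[1.5,0,0,0],[1.9,0,0,0],[2.3,0,0,0],[2.7,0,0,0],[3.1,0,0,0],[3.5,0,0,0],[3.9,0,0,0],[3.9,0,0,0]]' 1 70; python3 -m jog '[[0.2,0,0,0],[0.4,0,0,0],[0.6,0,0,0],[0.8,0,0,0],[1.0,0,0,0],[1.0,0,0,0]]'
```

```text
t: 12.73
eef_pos: [0.5848, 0.008, 0.0662]
tool_rot: [-0.0, 0.628, 0.778, 0.0]
contact_force: [0.2, 0.9, -0.5]
gripper_width: 0.136
grasp_force: 68.1
t: 13.23
eef_pos: [0.5828, 0.017, 0.0662]
tool_rot: [-0.0, 0.628, 0.778, 0.0]
contact_force: [-0.4, 1.2, -2.3]
gripper_width: 0.134
grasp_force: 68.2
```

```bash
python3 -m jog '[[0.15,0,0,0],[0.3,0,0,0],[0.45,0,0,0],[0.6,0,0,0],[0.75,0,0,0],[0.9,0,0,0]]';  python3 -m jog '[[0.15,0,0,0],[0.3,0,0,0],[0.45,0,0,0],[0.6,0,0,0]]'
```

```text
t: 13.73
eef_pos: [0.5811, 0.0239, 0.0664]
tool_rot: [0.001, 0.629, 0.778, -0.0]
contact_force: [0.5, -4.8, -2.8]
gripper_width: 0.132
grasp_force: 68.2
t: 14.07
eef_pos: [0.5797, 0.031, 0.0663]
tool_rot: [0.0, 0.628, 0.778, -0.0]
contact_force: [1.0, -4.9, -2.3]
gripper_width: 0.139
grasp_force: 68.2
```

The plug is sliding at about 5 N. I feel for the stop in small steps.

```bash
python3 -m jog '[[0.1,0,0,0],[0.2,0,0,0],[0.3,0,0,0],[0.4,0,0,0],[0.5,0,0,0]]'
```

```text
t: 14.48
eef_pos: [0.5786, 0.036, 0.0663]
tool_rot: [0.0, 0.628, 0.778, 0.0]
contact_force: [0.3, -5.0, -2.3]
gripper_width: 0.138
grasp_force: 68.2
```

```bash
python3 -m jog '[[0.08,0,0,0],[0.16,0,0,0],[0.24,0,0,0],[0.3,0,0,0],[0.3,0,0,0]]'
```

```text
t: 14.9
eef_pos: [0.578, 0.0392, 0.0663]
tool_rot: [-0.0, 0.628, 0.778, 0.0]
contact_force: [0.5, -4.4, -2.4]
gripper_width: 0.137
grasp_force: 68.2
```

```bash
python3 -m jog '[[0.08,0,0,0],[0.16,0,0,0],[0.24,0,0,0],[0.3,0,0,0],[0.3,0,0,0]]'
```

```text
t: 15.32
eef_pos: [0.5773, 0.0421, 0.0663]
tool_rot: [-0.0, 0.628, 0.778, 0.0]
contact_force: [0.8, -3.9, -1.7]
gripper_width: 0.14
grasp_force: 68.2
```

```bash
python3 -m jog '[[0.08,0,0,0],[0.16,0,0,0],[0.24,0,0,0],[0.24,0,0,0]]'
```

```text
t: 15.65
eef_pos: [0.5768, 0.0445, 0.0663]
tool_rot: [-0.0, 0.628, 0.778, 0.0]
contact_force: [1.3, -4.0, -2.9]
gripper_width: 0.137
grasp_force: 68.2
```

```bash
python3 -m jog '[[0.08,0,0,0],[0.16,0,0,0],[0.2,0,0,0],[0.2,0,0,0]]'
```

```text
t: 15.98
eef_pos: [0.5764, 0.0463, 0.0663]
tool_rot: [-0.0, 0.628, 0.778, 0.0]
contact_force: [1.4, -4.2, -2.2]
gripper_width: 0.135
grasp_force: 68.2
```

```bash
python3 -m jog '[[0.06,0,0,0],[0.12,0,0,0],[0.18,0,0,0],[0.18,0,0,0]]'
```

```text
t: 16.32
eef_pos: [0.576, 0.0481, 0.0663]
tool_rot: [-0.0, 0.628, 0.778, 0.0]
contact_force: [1.4, -3.7, -1.8]
gripper_width: 0.137
grasp_force: 68.2
```

```bash
python3 -m jog '[[0.06,0,0,0],[0.12,0,0,0],[0.15,0,0,0],[0.15,0,0,0]]'
```

```text
t: 16.65
eef_pos: [0.5757, 0.0495, 0.0663]
tool_rot: [-0.0, 0.628, 0.778, 0.0]
contact_force: [1.3, -4.8, -2.5]
gripper_width: 0.14
grasp_force: 68.2
```

```bash
python3 -m jog '[[0.05,0,0,0],[0.1,0,0,0],[0.15,0,0,0],[0.15,0,0,0]]'
```

```text
t: 16.98
eef_pos: [0.5755, 0.0506, 0.0663]
tool_rot: [0.0, 0.628, 0.778, -0.0]
contact_force: [1.3, -4.5, -2.4]
gripper_width: 0.137
grasp_force: 68.2
```

```bash
python3 -m jog '[[0.05,0,0,0],[0.1,0,0,0],[0.15,0,0,0],[0.15,0,0,0]]'
```

```text
t: 17.32
eef_pos: [0.5753, 0.0506, 0.0664]
tool_rot: [0.001, 0.629, 0.778, -0.001]
contact_force: [1.7, -7.6, -2.4]
gripper_width: 0.136
grasp_force: 68.2
```

```bash
python3 -m jog '[[0.05,0,0,0],[0.1,0,0,0],[0.1,0,0,0]]'
```

```text
t: 17.57
eef_pos: [0.5752, 0.0506, 0.0664]
tool_rot: [0.001, 0.629, 0.777, -0.001]
contact_force: [2.8, -11.1, -3.3]
gripper_width: 0.14
grasp_force: 68.2
```

The stop is felt: position stalls and force climbs 3.5 N per mm. I go to about 14 N and hold.

```bash
python3 -m jog '[[0.04,0,0,0],[0.07,0,0,0],[0.07,0,0,0]]'; python3 -c "
from station import bot
o=bot.get_obs();print(o['contact_force'],o['eef_pos'])"
```

```text
t: 17.82
eef_pos: [0.5752, 0.0506, 0.0665]
tool_rot: [0.002, 0.629, 0.777, -0.001]
contact_force: [3.4, -12.0, -2.3]
gripper_width: 0.141
grasp_force: 68.2
[  3.39139192 -12.04768046  -2.32247742] [0.57515293 0.05061749 0.0664959 ]
```

```bash
python3 -m jog '[[0.04,0,0,0],[0.04,0,0,0],[0.04,0,0,0],[0.04,0,0,0],[0.04,0,0,0]]'
```

```text
t: 18.23
eef_pos: [0.5751, 0.0506, 0.0665]
tool_rot: [0.002, 0.629, 0.777, -0.001]
contact_force: [1.0, -12.2, -2.0]
gripper_width: 0.142
grasp_force: 68.2
```

```bash
python3 -m jog '[[0,0,0,0],[0,0,0,0],[0,0,0,0],[0,0,0,0],[0,0,0,0]]'
```

```text
t: 18.65
eef_pos: [0.5751, 0.0506, 0.0665]
tool_rot: [0.002, 0.629, 0.777, -0.001]
contact_force: [2.3, -12.4, -2.5]
gripper_width: 0.144
grasp_force: 68.2
```

```bash
python3 -m jog '[[0,0,0,0],[0,0,0,0],[0,0,0,0],[0,0,0,0],[0,0,0,0],[0,0,0,0]]'
```

```text
t: 19.15
eef_pos: [0.5751, 0.0506, 0.0665]
tool_rot: [0.002, 0.629, 0.777, -0.001]
contact_force: [2.4, -13.3, -2.8]
gripper_width: 0.134
grasp_force: 68.2
```

```bash
python3 -m jog '[[0.04,0,0,0],[0.04,0,0,0],[0.04,0,0,0],[0.04,0,0,0],[0.04,0,0,0],[0.04,0,0,0]]'
```

```text
t: 19.65
eef_pos: [0.5751, 0.0506, 0.0666]
tool_rot: [0.002, 0.629, 0.777, -0.001]
contact_force: [3.2, -13.1, -2.9]
gripper_width: 0.139
grasp_force: 68.2
```

```bash
python3 -m jog '[[0,0,0,0],[0,0,0,0],[0,0,0,0],[0,0,0,0],[0,0,0,0]]'
```

```text
t: 20.07
eef_pos: [0.5751, 0.0506, 0.0666]
tool_rot: [0.002, 0.629, 0.777, -0.001]
contact_force: [3.2, -13.6, -2.8]
gripper_width: 0.132
grasp_force: 68.2
```

```bash
python3 -m jog '[[0,0,0,0],[0,0,0,0],[0,0,0,0],[0,0,0,0],[0,0,0,0]]'
```

```text
t: 20.48
eef_pos: [0.5751, 0.0506, 0.0666]
tool_rot: [0.002, 0.629, 0.777, -0.001]
contact_force: [3.0, -13.0, -3.5]
gripper_width: 0.133
grasp_force: 68.2
```

Held at about 13.5–14 N for over a second. I ease to a light contact and let go.

```bash
python3 -m jog '[[-0.1,0,0,0],[-0.2,0,0,0],[-0.25,0,0,0],[-0.25,0,0,0],[-0.25,0,0,0]]'
```

```text
t: 20.9
eef_pos: [0.5753, 0.0506, 0.0664]
tool_rot: [0.001, 0.629, 0.778, -0.0]
contact_force: [1.2, -8.1, -2.8]
gripper_width: 0.139
grasp_force: 68.2
```

```bash
python3 -m jog '[[-0.08,0,0,0],[-0.15,0,0,0],[-0.15,0,0,0],[-0.15,0,0,0]]'; python3 -m jog '[[0,0,0,0],[0,0,0,0],[0,0,0,0],[0,0,0,0],[0,0,0,0],[0,0,0,0],[0,0,0,0]]' -0.3
python3 - <<'E'
from rodfit import *
w=cam('wrist');save(w,'l.png',None,1.3);o=bot.get_obs();print(o['contact_force'],o['eef_pos'])
E
```

```text
t: 21.23
eef_pos: [0.5754, 0.0506, 0.0663]
tool_rot: [0.0, 0.628, 0.778, -0.0]
contact_force: [2.5, -5.0, -2.0]
gripper_width: 0.14
grasp_force: 68.2
t: 21.82
eef_pos: [0.5754, 0.0511, 0.0663]
tool_rot: [-0.0, 0.628, 0.778, 0.0]
contact_force: [-0.1, -0.6, -0.8]
gripper_width: 0.649
grasp_force: 0.0
[0.0963 0.4549 0.6219] [0.5754 0.051  0.0663]
```

View pics/l.png

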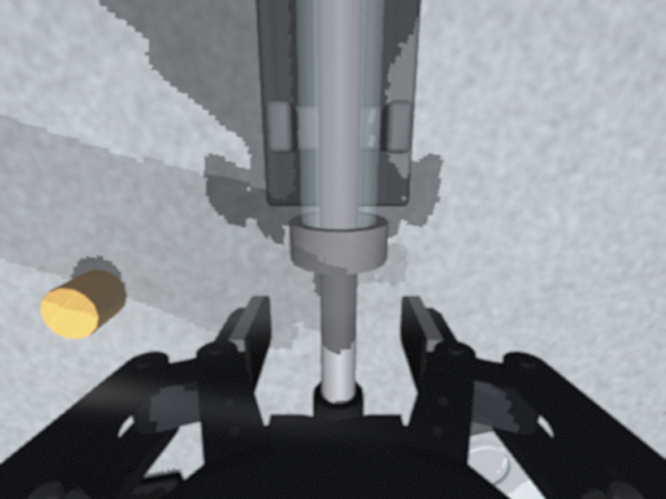

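The rod is released and lies in the collar (338,245), with both fingers clear of it. I have now viewed 12 pictures, 2 over the limit of 10, so I will view no more. I lift straight up and hand in.

```bash
python3 -m jog '[[0,0,-0.5,0],[0,0,-1.5,0],[0,0,-3,0],[0,0,-5,0],[0,0,-8,0],[0,0,-11,0],[0,0,-14,0],[0,0,-14,0],[0,0,-14,0],[0,0,-14,0],[0,0,-14,0]]' && python3 -c "
from station import bot
print(bot.hand_in())"
```

```text
t: 22.78
eef_pos: [0.5745, 0.0509, 0.2054]
tool_rot: [-0.001, 0.628, 0.778, -0.001]
contact_force: [0.9, -0.3, -1.1]
gripper_width: 0.65
grasp_force: 0.0
the job is handed in; nothing more can be done
None
```

I handed the job in at about 23 s: the plug was pushed to its stop, pressed at about 13.5–14 N for over a second, and the rod released in place; I viewed 12 pictures (limit 10), and neither the tip's contact after release nor the bench was checked by camera.

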